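# Sweep the checked sample pots into the collecting bay

## Task

The three green-lidded sample pots are checked: sweep them gently across the trolley top with the fingers until all three stand completely inside the blue-floored collecting bay. Only push them along the surface: do not pinch, lift or tip them. Leave the orange-lidded pot, the bottle, the beaker and the vial rack where they stand.

Things in the scene. Friction and masses are not known exactly. Their poses are not given: they have to be found in the camera images.
- green_pot_1: sealed round sample pot, 36 mm diameter, 22 mm high, straight-sided and flat-topped, about 45 g, white with a green lid, standing loose on the flat surface, where it slides easily. Origin: centre of its underside; z up
- green_pot_2: sealed round sample pot, 36 mm diameter, 22 mm high, straight-sided and flat-topped, about 45 g, white with a green lid, standing loose on the flat surface, where it slides easily. Origin: centre of its underside; z up
- green_pot_3: sealed round sample pot, 36 mm diameter, 22 mm high, straight-sided and flat-topped, about 45 g, white with a green lid, standing loose on the flat surface, where it slides easily. Origin: centre of its underside; z up
- orange_pot: sealed round sample pot, 36 mm diameter, 22 mm high, straight-sided and flat-topped, about 45 g, white with an orange lid, standing loose on the flat surface, where it slides easily. Origin: centre of its underside; z up. It stays where it is. Pot centres start 50 mm or more apart
- bay: fixed collecting bay: U-shaped dark steel fence, 25 mm high, 4 mm thick, round a blue floor level with the surface (no step). Inside 220 mm wide (its y), 130 mm deep (its x). Origin: middle of the blue floor. Open mouth at x = -65 mm, inner back face x = +65, inner side faces y = +/-110; sweep in along its +x. The mouth looks to the robot's right (world -y), turned up to 0.2 rad
- bottle: amber bottle with a white cap, 60 mm diameter, 140 mm high, loose, beyond the pots. Origin: centre of its underside
- beaker: open steel beaker, 70 mm diameter, 60 mm high, loose, to the right of the pots. Origin: centre of its underside
- vial_rack: blue rack of small capped vials, 60 mm (its x) by 150 mm (its y), 56 mm high over the caps, loose, beyond the pots. Origin: centre of its underside
Mind the look-alikes: they are no part of the job. What is shaped like the green_pot_2 but black is not meant. What is shaped like the green_pot_3 but pink is not meant.

How it is judged:
At the end, for the whole second after the job is handed in: All three green-lidded pots stand upright and at rest on the surface inside the bay, each at most 5 mm over the line of the mouth; the orange-lidded pot, bottle, beaker and rack are upright and within 15 mm of where they began (x of green_pot_1 in the frame of bay between -0.052 and 0.065 m and y of green_pot_1 in the frame of bay between -0.11 and 0.11 m and angle between each of green_pot_1, green_pot_2, green_pot_3, orange_pot, bottle, beaker, vial_rack's own z axis and vertical below 0.15 rad and height (world z) of each of green_pot_1, green_pot_2, green_pot_3 below 0.006 m and linear speed of each of green_pot_1, green_pot_2, green_pot_3 below 0.02 m/s and x of green_pot_2 in the frame of bay between -0.052 and 0.065 m and y of green_pot_2 in the frame of bay between -0.11 and 0.11 m and x of green_pot_3 in the frame of bay between -0.052 and 0.065 m and y of green_pot_3 in the frame of bay between -0.11 and 0.11 m and distance of each of orange_pot, bottle, beaker, vial_rack from where it was at the start of the episode below 0.015 m); the robot touches nothing.
It fails at once if the orange-lidded pot is shifted by more than 15 mm or tipped (distance of orange_pot from where it was at the start of the episode above 0.015 m or angle between orange_pot's own z axis and vertical above 0.2 rad).
It fails at once if the bottle, the steel beaker or the vial rack is shifted by more than 15 mm or tipped (distance of any of bottle, beaker, vial_rack from where it was at the start of the episode above 0.015 m or angle between any of bottle, beaker, vial_rack's own z axis and vertical above 0.2 rad).
It fails at once if a green-lidded pot is lifted off the surface (more than 10 mm) or tipped over (height (world z) of any of green_pot_1, green_pot_2, green_pot_3 above 0.01 m or angle between any of green_pot_1, green_pot_2, green_pot_3's own z axis and vertical above 0.5 rad).
It fails at once if a green-lidded pot is pinched or shoved hard (more than 20 N from the fingers) (contact force between the fingers and green_pot_1 above 20 N or contact force between the fingers and green_pot_2 above 20 N or contact force between the fingers and green_pot_3 above 20 N).
It also fails if it takes over 70 s, if anything falls off the work surface, if the arm or the gripper's body presses on something with over 40 N, if the wrist force passes 120 N, or if a joint passes its speed limit or range.

## Robot

A 7-joint arm with a two-finger parallel gripper is mounted at the origin on the work surface. World frame = base frame: x ahead of the robot, y to its left, z up, the work surface at z = 0. Lengths are in m, angles in rad, forces in N, time in s.
With the tool pointing down it reaches from about 0.425 to 0.8 m from the base axis. Payload 8.3 kg.
Tool frame: the origin (TCP) lies between the finger pads; the fingertips stand 8 mm ahead of it and the grasp point (between the pads) lies 11 mm behind it; x points along the fingers, z is the direction in which the jaws open and shut, and the axes are right-handed (so a half turn about x gives the same grasp; the last joint's range is limited). The gripper opens to 85 mm and grips with 20 to 120 N. Pads are 22 mm wide; open, the fingers measure 114 mm over their backs; the gripper's body (76 mm by 85 mm) begins 54 mm behind the grasp point. The pads swing forward as they close: fully open they stand 13 mm farther back than shut.
Start: joints at [1.254, 0.383, 0.016, 1.37, -0.006, 1.388, -0.046], TCP at [0.157, -0.605, 0.239] pointing down, gripper open.
Joint ranges: [-2.95, 2.95], [-0.25, 2.06], [-1.52, 1.56], [0.18, 2.33], [-1.44, 4.58], [0.02, 2.06], [-3.01, 3.01]. Speed limits (rad/s): [2.39, 2.39, 3.01, 3.01, 3.14, 3.14, 3.14].

## Interface

Orientations are given as a unit quaternion [x, y, z, w].
In Python, from station import bot gives the robot as it stands.
- The arm moves only by the shell command python3 -m jog 'ROWS' [FORCE]. ROWS is JSON, a list of rows, each an object with "delta_rot": the turn, a rotation vector about the tool's x, y, z in rad, a list of three; "dp": the shift along the tool's x, y, z in cm, a list of three; "jaw": the gripper's target within -1 to 1 (fully open at 1, half-way at 0, shut at -1). A call has 1 to 20 rows; each row is the pose to reach, as a shift and turn from the pose measured when the call began, along the tool's axes at that moment; what a row does not reach only later rows make up. A row lasts 1/10 s, in which the tool goes at most 50 mm and 8.59 degrees, less where a joint would pass 70% of its speed; a pose out of reach is approached as far as the arm can. A call with a gripper value outside its range is refused whole. The fingers move at their own pace and stop on an object; FORCE is the grip in N (left out, the last holds). Time passes only in rows, so rows that repeat a pose let the fingers close. It gives the time, the measured TCP pose, the force and the opening at its end, in the units of the state.
- bot.get_obs(): the state, without advancing time (a new reading comes with each control period).
- bot.read_camera(name): name is "scene" or "top" or "wrist"; returns a dict with "color" (400x640x3 uint8, red, green, blue), "depth" (400x640 float32, m along the optical axis (not along the pixel's ray), 0 where there is no reading), "fx", "fy", "cx", "cy" (pixels), "extrinsics" (4x4, takes a point from camera to world coordinates). Camera axes: x right, y down, z forward; pixel columns grow to the right and rows downward; lengths in m; the calibration is good to about 2 mm. A picture is of the moment at which its call begins.
- bot.job_done(): hands the job in, once; it reports no verdict.
The state is a dict: "clock": time; "q": joint angles; "qvel": joint speeds; "tau": joint torques, N m; "tool_pos": TCP position; "orientation": TCP orientation; "contact_force": force on the tool from outside, world axes, zero at the start; "moment": the same for the moment, N m; "width": finger opening in m.
Only numpy, scipy, OpenCV 4.12 (cv2) and the standard library are available. Lean on these libraries where they do the work, as an engineer would, in place of code of your own. Each camera call takes 0.05 s, during which the arm holds its last target.

## Working session

There is one attempt and no reset: what is moved stays moved. The work goes in short steps, Python scripts to look and compute and a shell command to move; the robot and the scene stay as the last step left them, time stands still between calls to the robot, and variables do not carry over. Pictures are saved under pics/ and viewed, and the job is handed in when it is done.

```bash
ls; mkdir -p pics; python3 - <<'E'
from station import bot
import cv2, numpy as np
o=bot.get_obs()
print({k:np.round(v,3).tolist() for k,v in o.items()})
for n in ("scene","top","wrist"):
    c=bot.read_camera(n); cv2.imwrite(f"pics/{n}0.png",c["color"][...,::-1]); np.savez(f"pics/{n}0.npz",**c)
    print(n,c["fx"],c["fy"],c["cx"],c["cy"],np.round(c["extrinsics"],3).tolist())
E
```

```text
pics
{'clock': 0.0, 'q': [1.254, 0.384, 0.016, 1.371, -0.006, 1.388, -0.047], 'qvel': [-0.001, -0.0, 0.001, -0.001, -0.0, -0.0, -0.0], 'tau': [0.0, -62.76, 0.844, -37.182, 0.016, 0.014, -0.0], 'tool_pos': [0.157, -0.604, 0.238], 'orientation': [0.433, 0.56, -0.432, 0.559], 'contact_force': [0.022, -0.352, -0.109], 'moment': [0.017, 0.008, 0.06], 'width': 0.085}
scene 431.5281291230887 431.5281291230887 327.99437934587996 203.6051879014187 [[-0.069, 0.868, -0.493, 1.157], [0.998, 0.055, -0.043, -0.034], [-0.01, -0.494, -0.869, 0.985], [0.0, 0.0, 0.0, 1.0]]
top 374.23165632393034 374.23165632393034 318.1504654374973 198.4797426692457 [[-0.003, -0.98, 0.199, 0.452], [-1.0, 0.001, -0.009, -0.078], [0.008, -0.199, -0.98, 0.806], [0.0, 0.0, 0.0, 1.0]]
wrist 325.1519894195816 325.1519894195816 324.02303658987074 197.52219794176386 [[0.252, -0.918, -0.306, 0.234], [-0.968, -0.24, -0.077, -0.585], [-0.002, 0.316, -0.949, 0.375], [0.0, 0.0, 0.0, 1.0]]
```

View pics/top0.png

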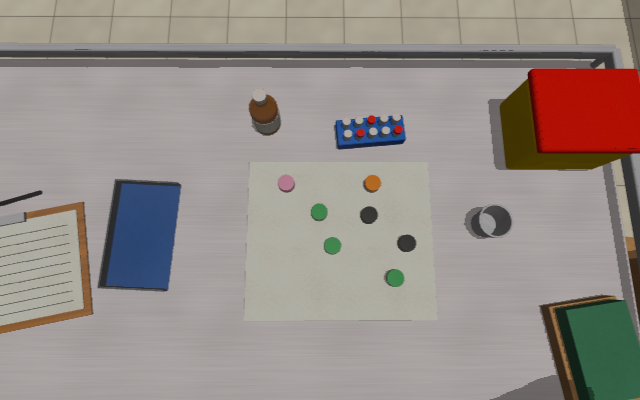

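View pics/scene0.png

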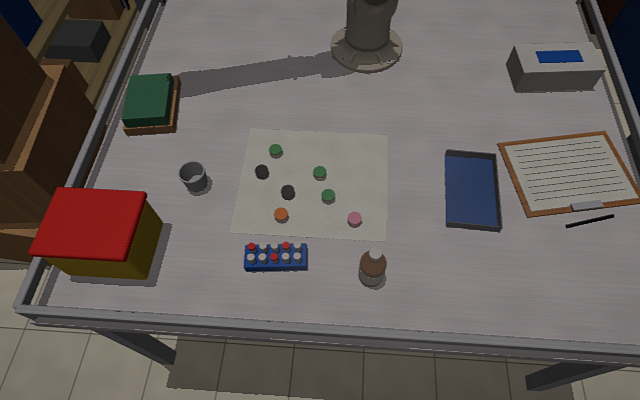

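The top view shows green lids at about (319,212), (332,246) and (395,278), and the orange lid at (372,183). Pink is at (286,184) and black at (369,215) and (406,243). The bay is at left, around (140,235), with its mouth facing right. I'll measure all of these from two views.

```bash
cat > h.py <<'E'
import cv2, numpy as np
def load(f): return dict(np.load(f))
def rays(c,uv):
    uv=np.atleast_2d(uv).astype(float); E=c["extrinsics"]
    d=np.c_[(uv[:,0]-c["cx"])/c["fx"],(uv[:,1]-c["cy"])/c["fy"],np.ones(len(uv))]@E[:3,:3].T
    return E[:3,3],d
def onplane(c,uv,z):
    o,d=rays(c,uv); return o+d*((z-o[2])/d[:,2])[:,None]
def proj(c,p):
    E=c["extrinsics"]; q=(np.atleast_2d(p)-E[:3,3])@E[:3,:3]
    return np.c_[q[:,0]/q[:,2]*c["fx"]+c["cx"],q[:,1]/q[:,2]*c["fy"]+c["cy"]]
def blobs(c,lo,hi,amin=40,amax=1200):
    h=cv2.cvtColor(c["color"],cv2.COLOR_RGB2HSV); m=cv2.inRange(h,np.array(lo),np.array(hi))
    n,l,s,ce=cv2.connectedComponentsWithStats(m)
    return [(ce[i],s[i]) for i in range(1,n) if amin<s[i,4]<amax]
def tri(c1,a,c2,b):
    o1,d1=rays(c1,a);o2,d2=rays(c2,b);d1=d1[0];d2=d2[0]
    t=np.linalg.lstsq(np.c_[d1,-d2],o2-o1,rcond=None)[0]
    p,q=o1+t[0]*d1,o2+t[1]*d2
    return (p+q)/2,np.linalg.norm(p-q)
COL={"green":((50,90,50),(80,255,255)),"orange":((8,150,120),(18,255,255)),"pink":((160,50,120),(179,255,255)),"black":((0,0,0),(179,80,45)),"blue":((105,100,40),(125,255,255))}
E
python3 - <<'E'
from h import *
T=load("pics/top0.npz");S=load("pics/scene0.npz")
for k,(lo,hi) in COL.items():
    bt=blobs(T,lo,hi,40,9000);bs=blobs(S,lo,hi,40,9000)
    print(k)
    for ce,s in bt:
        p=onplane(T,ce,.022)[0]
        r=[(tri(T,ce,S,c2)) for c2,_ in bs]
        j=min(range(len(r)),key=lambda i:r[i][1]) if r else None
        print("  top",ce.round(1),s[4],"plane",p.round(3),"tri", r[j][0].round(3) if r else None, round(float(r[j][1]),4) if r else None)
# bay edges
h=cv2.cvtColor(T["color"],cv2.COLOR_RGB2HSV)
m=cv2.inRange(h,np.array((105,120,60)),np.array((125,255,255)));m[:, :90]=0;m[:,190:]=0;m[:170]=0;m[300:]=0
c=max(cv2.findContours(m,0,2)[0],key=cv2.contourArea)
r=cv2.minAreaRect(c);ap=cv2.approxPolyDP(c,6,True)[:,0]
print(ap.tolist());print(onplane(T,ap,0).round(3).tolist())
print(proj(T,[[.157,-.605,.239]]),proj(S,[[.157,-.605,.239]]))
# depth heights
K=T["depth"]
for n,(u,v) in dict(bottle=(262,97),rack=(371,131),beaker=(492,222),bayfl=(140,235)).items():
    o,d=rays(T,(u,v));print(n,(o+d[0]*K[v,u]).round(3))
cv2.imwrite("pics/bz.png",cv2.resize(T["color"][165:305,85:225,::-1],None,fx=4,fy=4,interpolation=2))
E
```

```text
green
  top [318.7 211.3] 202 plane [ 0.584 -0.086  0.022] tri [ 0.584 -0.085  0.021] 0.0019
  top [332.  245.1] 211 plane [ 0.512 -0.114  0.022] tri [ 0.512 -0.113  0.021] 0.0022
  top [395.  277.7] 227 plane [ 0.446 -0.243  0.022] tri [ 0.446 -0.242  0.021] 0.0018
  top [606.7 350.1] 5661 plane [ 0.304 -0.658  0.022] tri [ 0.311 -0.629  0.06 ] 0.0009
orange
  top [372.2 182.4] 192 plane [ 0.647 -0.202  0.022] tri [ 0.647 -0.201  0.022] 0.002
  top [ 33.5 213.1] 57 plane [0.581 0.515 0.022] tri [ 0.671 -0.005  0.467] 0.4577
  top [ 82.8 251.3] 51 plane [0.501 0.402 0.022] tri [ 0.646 -0.013  0.417] 0.4563
  top [ 47.4 318.7] 651 plane [0.367 0.456 0.022] tri [ 0.638 -0.031  0.493] 0.5025
pink
  top [285.7 182.3] 206 plane [ 0.647 -0.015  0.022] tri [ 0.647 -0.014  0.022] 0.0021
black
  top [ 19.9 197.7] 144 plane [0.614 0.548 0.022] tri [0.616 0.57  0.008] 0.0158
  top [108.6 243.1] 310 plane [0.517 0.351 0.022] tri [0.515 0.314 0.072] 0.016
blue
  top [368.5 134.2] 1199 plane [ 0.757 -0.197  0.022] tri [ 0.765 -0.2    0.001] 0.0001
  top [143.3 236. ] 6229 plane [0.532 0.28  0.022] tri [ 0.534  0.292 -0.002] 0.0011
[[122, 184], [106, 285], [167, 288], [179, 186]]
[[0.649, 0.347, 0.0], [0.432, 0.358, 0.0], [0.425, 0.231, 0.0], [0.644, 0.222, 0.0]]
[[708.35740952 498.45880683]] [[145.46132834   7.15782859]]
bottle [0.786 0.023 0.141]
rack [ 0.75  -0.197  0.058]
beaker [ 0.563 -0.461  0.005]
bayfl [0.536 0.296 0.003]
```

View pics/wrist0.png

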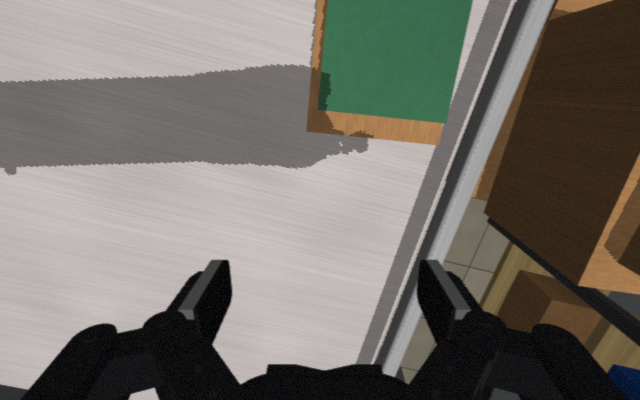

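View pics/bz.png

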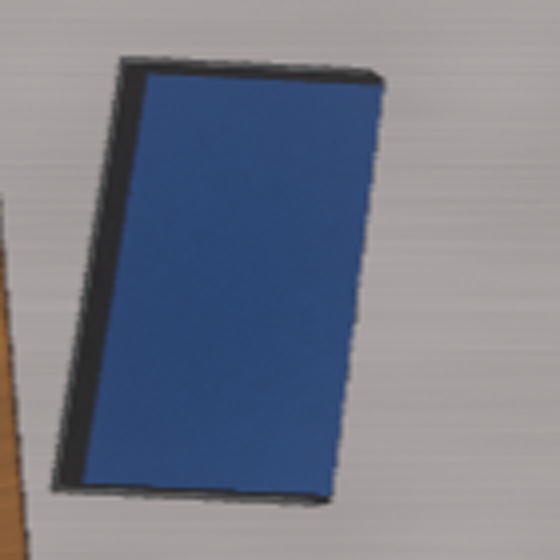

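Measured heights match: lids about 22 mm, rack 58, bottle 141. The bay centre is about (0.5375, 0.2895), its +x is about world +y with a turn near 0.045 rad, and its size is about 125 x 219 mm. Next I'll locate the black decoys and work out the relative move to get behind G1.

```bash
cat >> h.py <<'E'
from scipy.spatial.transform import Rotation as R
def go(p):
    """print dp(cm), delta_rot to world TCP p, tool down, jaws along world x"""
    from station import bot
    o=bot.get_obs(); R0=R.from_quat(o["orientation"]); 
    M=R0.as_matrix(); s=np.sign(M[0,2]) or 1
    X=np.array([0,0,-1.]);Z=np.array([s,0,0.]);Rt=R.from_matrix(np.c_[X,np.cross(Z,X),Z])
    print("t",round(o["clock"],2),"pos",np.round(o["tool_pos"],4),"F",np.round(o["contact_force"],1),"w",round(o["width"],4))
    print("tool axes cols\n",M.round(3))
    print("drot",(R0.inv()*Rt).as_rotvec().round(3))
    for q in np.atleast_2d(p): print(q,"dp cm",(R0.inv().apply(q-o["tool_pos"])*100).round(2))
E
python3 - <<'E'
from h import *
T=load("pics/top0.npz")
h=cv2.cvtColor(T["color"],cv2.COLOR_RGB2HSV)
print(h[215,369],h[243,406],h[203,369])
for u,v in ((369,214.5),(406,242.5)): print(onplane(T,(u,v),.022).round(3))
go([[.585,-.145,.12],[.585,-.145,.015]])
E
```

```text
[15 18 57] [15 18 57] [ 28  18 174]
[[ 0.577 -0.193  0.022]]
[[ 0.517 -0.269  0.022]]
t 0.15 pos [ 0.1569 -0.6046  0.2385] F [0.6 0.5 0. ] w 0.085
tool axes cols
 [[-0.     0.968  0.251]
 [ 0.001  0.251 -0.968]
 [-1.    -0.    -0.002]]
drot [-1.317e+00 -1.000e-03 -1.000e-03]
[ 0.585 -0.145  0.12 ] dp cm [ 11.9   52.98 -33.72]
[ 0.585 -0.145  0.015] dp cm [ 22.4   52.98 -33.7 ]
```

```bash
python3 -m jog '[{"dp":[11.9,53,-33.7],"delta_rot":[-1.317,0,0],"jaw":-0.43},{"dp":[11.9,53,-33.7],"delta_rot":[-1.317,0,0],"jaw":-0.43},{"dp":[11.9,53,-33.7],"delta_rot":[-1.317,0,0],"jaw":-0.43},{"dp":[11.9,53,-33.7],"delta_rot":[-1.317,0,0],"jaw":-0.43},{"dp":[11.9,53,-33.7],"delta_rot":[-1.317,0,0],"jaw":-0.43},{"dp":[11.9,53,-33.7],"delta_rot":[-1.317,0,0],"jaw":-0.43},{"dp":[11.9,53,-33.7],"delta_rot":[-1.317,0,0],"jaw":-0.43},{"dp":[11.9,53,-33.7],"delta_rot":[-1.317,0,0],"jaw":-0.43},{"dp":[11.9,53,-33.7],"delta_rot":[-1.317,0,0],"jaw":-0.43},{"dp":[11.9,53,-33.7],"delta_rot":[-1.317,0,0],"jaw":-0.43},{"dp":[11.9,53,-33.7],"delta_rot":[-1.317,0,0],"jaw":-0.43},{"dp":[11.9,53,-33.7],"delta_rot":[-1.317,0,0],"jaw":-0.43},{"dp":[11.9,53,-33.7],"delta_rot":[-1.317,0,0],"jaw":-0.43},{"dp":[11.9,53,-33.7],"delta_rot":[-1.317,0,0],"jaw":-0.43},{"dp":[11.9,53,-33.7],"delta_rot":[-1.317,0,0],"jaw":-0.43},{"dp":[11.9,53,-33.7],"delta_rot":[-1.317,0,0],"jaw":-0.43},{"dp":[11.9,53,-33.7],"delta_rot":[-1.317,0,0],"jaw":-0.43},{"dp":[11.9,53,-33.7],"delta_rot":[-1.317,0,0],"jaw":-0.43}]'
python3 - <<'E'
from h import *
from station import bot
go([[.584,-.14,.015]])
c=bot.read_camera("wrist"); cv2.imwrite("pics/w1.png",c["color"][...,::-1])
# fingertip height from depth? deproject near finger region
d=c["depth"];v,u=np.nonzero(d>0);o,r=rays(c,np.c_[u,v]);P=o+r*d[v,u][:,None]
g=(abs(P[:,0]-.585)<.04)&(abs(P[:,1]+.14)<.03)&(P[:,2]>.06)
print(g.sum(),np.percentile(P[g],[0,1,50,99],axis=0).round(3) if g.any() else "")
for nm in ("green","orange","pink"):
    for ce,s in blobs(c,*COL[nm],300,20000): print(nm,ce.round(0),onplane(c,ce,.022).round(3))
E
```

```text
clock: 1.95
tool_pos: [0.5847, -0.1466, 0.1203]
orientation: [0.001, 0.707, -0.0, 0.707]
contact_force: [-0.5, -0.0, 0.4]
width: 0.024
t 1.95 pos [ 0.5847 -0.1466  0.1203] F [-0.5 -0.   0.4] w 0.024
tool axes cols
 [[-0.     0.002  1.   ]
 [ 0.001  1.    -0.002]
 [-1.     0.001 -0.   ]]
drot [-0.002 -0.    -0.001]
[ 0.584 -0.14   0.015] dp cm [10.53  0.65 -0.07]
23735 [[ 0.545 -0.16   0.113]
 [ 0.546 -0.158  0.122]
 [ 0.588 -0.136  0.174]
 [ 0.625 -0.129  0.203]]
green [323. 119.] [[ 0.583 -0.086  0.022]]
green [225. 158.] [[ 0.512 -0.113  0.022]]
green [162. 307.] [[ 0.444 -0.242  0.022]]
orange [401. 265.] [[ 0.647 -0.202  0.022]]
pink [422.  15.] [[ 0.646 -0.021  0.022]]
```

View pics/w1.png

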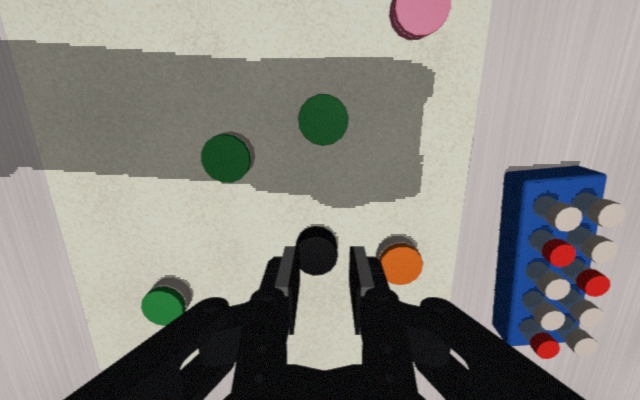

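Lids in the wrist view (G1 at (323,119), G2 at (225,158), G3 at (162,307)) agree with the top view within 2 mm. The fingertips are about 7 mm below the TCP. I'll lower behind G1 and start the push.

```bash
python3 -m jog '[{"dp":[4,0.6,-0.1],"delta_rot":[0,0,0],"jaw":-0.43},{"dp":[8,0.6,-0.1],"delta_rot":[0,0,0],"jaw":-0.43},{"dp":[10.4,0.6,-0.1],"delta_rot":[0,0,0],"jaw":-0.43},{"dp":[10.4,0.6,-0.1],"delta_rot":[0,0,0],"jaw":-0.43},{"dp":[10.4,1.4,-0.1],"delta_rot":[0,0,0],"jaw":-0.43},{"dp":[10.4,2.2,-0.1],"delta_rot":[0,0,0],"jaw":-0.43},{"dp":[10.4,3,-0.1],"delta_rot":[0,0,0],"jaw":-0.43},{"dp":[10.4,3.8,-0.1],"delta_rot":[0,0,0],"jaw":-0.43},{"dp":[10.4,4.6,-0.1],"delta_rot":[0,0,0],"jaw":-0.43},{"dp":[10.4,5.4,-0.1],"delta_rot":[0,0,0],"jaw":-0.43}]'
python3 - <<'E'
from h import *
from station import bot
c=bot.read_camera("wrist"); cv2.imwrite("pics/w2.png",c["color"][...,::-1])
for nm in ("green","orange","pink"):
    for ce,s in blobs(c,*COL[nm],300,20000): print(nm,ce.round(0),onplane(c,ce,.022).round(3))
go([[.585,.1,.015],[.6,.26,.015]])
E
```

```text
clock: 3.0
tool_pos: [0.5842, -0.0915, 0.0168]
orientation: [0.001, 0.707, -0.0, 0.707]
contact_force: [0.3, -0.5, 0.5]
width: 0.0242
green [324. 224.] [[ 0.583 -0.067  0.022]]
green [168. 303.] [[ 0.509 -0.107  0.022]]
pink [489.  98.] [[ 0.647 -0.014  0.022]]
t 3.05 pos [ 0.5841 -0.0895  0.0167] F [0.2 0.9 0. ] w 0.0245
tool axes cols
 [[ 0.    -0.     1.   ]
 [ 0.002  1.     0.   ]
 [-1.     0.002  0.   ]]
drot [ 0.     0.    -0.002]
[0.585 0.1   0.015] dp cm [ 0.21 18.95  0.09]
[0.6   0.26  0.015] dp cm [ 0.24 34.95  1.6 ]
```

View pics/w2.png

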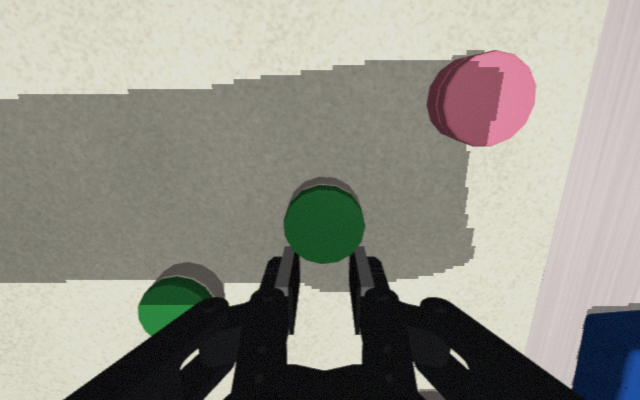

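The G1 lid (324,224) sits centred between the two fingertips, and the pink pot (482,98) clears them. I'll push on into the bay.

```bash
python3 -m jog '[{"dp":[0.1,0.8,0],"delta_rot":[0,0,0],"jaw":-0.43},{"dp":[0.1,2.2,0],"delta_rot":[0,0,0],"jaw":-0.43},{"dp":[0.2,4.0,0],"delta_rot":[0,0,0],"jaw":-0.43},{"dp":[0.2,6.0,0],"delta_rot":[0,0,0],"jaw":-0.43},{"dp":[0.2,8.0,0],"delta_rot":[0,0,0],"jaw":-0.43},{"dp":[0.2,10.0,0],"delta_rot":[0,0,0],"jaw":-0.43},{"dp":[0.2,12.0,0.1],"delta_rot":[0,0,0],"jaw":-0.43},{"dp":[0.2,14.0,0.2],"delta_rot":[0,0,0],"jaw":-0.43},{"dp":[0.2,16.0,0.4],"delta_rot":[0,0,0],"jaw":-0.43},{"dp":[0.2,18.0,0.6],"delta_rot":[0,0,0],"jaw":-0.43},{"dp":[0.2,20.0,0.8],"delta_rot":[0,0,0],"jaw":-0.43},{"dp":[0.2,22.0,1.0],"delta_rot":[0,0,0],"jaw":-0.43},{"dp":[0.2,24.0,1.2],"delta_rot":[0,0,0],"jaw":-0.43},{"dp":[0.2,26.0,1.4],"delta_rot":[0,0,0],"jaw":-0.43},{"dp":[0.2,28.0,1.6],"delta_rot":[0,0,0],"jaw":-0.43},{"dp":[0.2,30.0,1.6],"delta_rot":[0,0,0],"jaw":-0.43},{"dp":[0.2,31.8,1.6],"delta_rot":[0,0,0],"jaw":-0.43},{"dp":[0.2,33.4,1.6],"delta_rot":[0,0,0],"jaw":-0.43},{"dp":[0.2,34.4,1.6],"delta_rot":[0,0,0],"jaw":-0.43},{"dp":[0.2,35.0,1.6],"delta_rot":[0,0,0],"jaw":-0.43}]'
python3 - <<'E'
from h import *
from station import bot
for n in ("wrist","top"):
  c=bot.read_camera(n); cv2.imwrite(f"pics/{n}3.png",c["color"][...,::-1])
  for nm in ("green","orange","pink"):
    for ce,s in blobs(c,*COL[nm],40,20000): print(n,nm,ce.round(0),onplane(c,ce,.022).round(3))
go([[.6,.2,.015]])
E
```

```text
clock: 5.05
tool_pos: [0.5997, 0.2618, 0.0153]
orientation: [0.0, 0.707, 0.001, 0.707]
contact_force: [-0.0, -0.9, 0.3]
width: 0.0245
wrist green [324. 226.] [[0.598 0.286 0.022]]
top green [332. 245.] [[ 0.512 -0.114  0.022]]
top green [395. 278.] [[ 0.446 -0.242  0.022]]
top green [606. 350.] [[ 0.304 -0.657  0.022]]
top orange [372. 182.] [[ 0.647 -0.202  0.022]]
top pink [286. 182.] [[ 0.647 -0.015  0.022]]
t 5.15 pos [0.5998 0.2613 0.0153] F [-0.7  0.6  0.1] w 0.0245
tool axes cols
 [[ 0.    -0.001  1.   ]
 [ 0.002  1.     0.001]
 [-1.     0.002  0.   ]]
drot [ 0.001  0.    -0.002]
[0.6   0.2   0.015] dp cm [ 0.02 -6.13  0.01]
```

View pics/wrist3.png

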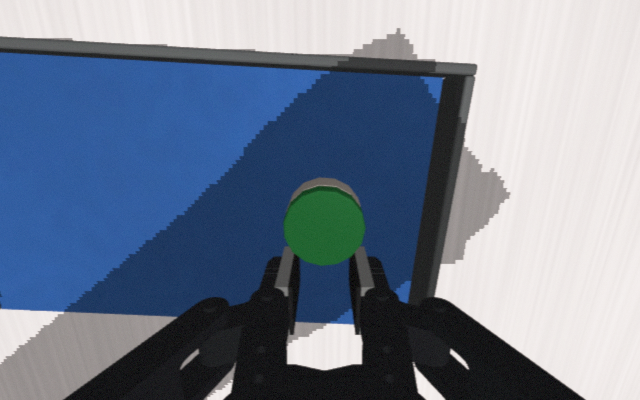

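View pics/top3.png

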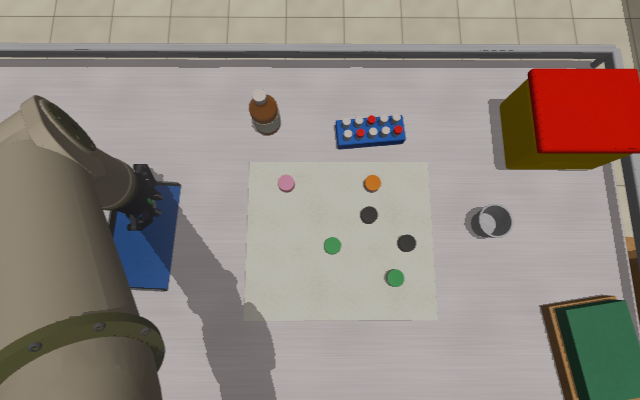

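G1 stands inside the bay at (0.598, 0.286) with everything else in place. I'll back off and go over to behind G2.

```bash
python3 -m jog '[{"dp":[0,-2,0],"delta_rot":[0,0,0],"jaw":-0.43},{"dp":[0,-5,0],"delta_rot":[0,0,0],"jaw":-0.43},{"dp":[-4,-7,0],"delta_rot":[0,0,0],"jaw":-0.43},{"dp":[-7,-10,0],"delta_rot":[0,0,0],"jaw":-0.43},{"dp":[-7,-14,-2],"delta_rot":[0,0,0],"jaw":-0.43},{"dp":[-7,-18,-4],"delta_rot":[0,0,0],"jaw":-0.43},{"dp":[-7,-22,-6],"delta_rot":[0,0,0],"jaw":-0.43},{"dp":[-7,-26,-8],"delta_rot":[0,0,0],"jaw":-0.43},{"dp":[-7,-30,-8.8],"delta_rot":[0,0,0],"jaw":-0.43},{"dp":[-7,-34,-8.8],"delta_rot":[0,0,0],"jaw":-0.43},{"dp":[-7,-38,-8.8],"delta_rot":[0,0,0],"jaw":-0.43},{"dp":[-7,-42,-8.8],"delta_rot":[0,0,0],"jaw":-0.43},{"dp":[-7,-42.8,-8.8],"delta_rot":[0,0,0],"jaw":-0.43},{"dp":[-7,-42.8,-8.8],"delta_rot":[0,0,0],"jaw":-0.43}]'
python3 - <<'E'
from h import *
from station import bot
n="wrist"
c=bot.read_camera(n); cv2.imwrite(f"pics/{n}4.png",c["color"][...,::-1])
for nm in ("green","orange","pink"):
    for ce,s in blobs(c,*COL[nm],40,20000): print(n,nm,ce.round(0),onplane(c,ce,.022).round(3))
go([[.512,-.165,.015],[.537,.26,.015]])
E
```

```text
clock: 6.55
tool_pos: [0.5114, -0.1701, 0.0843]
orientation: [0.002, 0.707, -0.001, 0.707]
contact_force: [-0.6, 0.4, -0.3]
width: 0.0239
wrist green [325. 131.] [[ 0.511 -0.114  0.022]]
wrist green [235. 298.] [[ 0.446 -0.231  0.022]]
wrist orange [522. 262.] [[ 0.647 -0.202  0.022]]
t 6.6 pos [ 0.5119 -0.1676  0.0844] F [ 0.   1.1 -1.2] w 0.0244
tool axes cols
 [[ 0.     0.001  1.   ]
 [ 0.002  1.    -0.001]
 [-1.     0.002  0.   ]]
drot [-0.001  0.    -0.002]
[ 0.512 -0.165  0.015] dp cm [6.94 0.25 0.01]
[0.537 0.26  0.015] dp cm [ 7.03 42.75  2.46]
```

```bash
python3 -m jog '[{"dp":[3.5,0.2,0],"delta_rot":[0,0,0],"jaw":-0.43},{"dp":[6.5,0.2,0],"delta_rot":[0,0,0],"jaw":-0.43},{"dp":[6.9,0.2,0],"delta_rot":[0,0,0],"jaw":-0.43},{"dp":[6.9,1.0,0],"delta_rot":[0,0,0],"jaw":-0.43},{"dp":[6.9,1.8,0],"delta_rot":[0,0,0],"jaw":-0.43},{"dp":[6.9,2.6,0],"delta_rot":[0,0,0],"jaw":-0.43},{"dp":[6.9,3.4,0],"delta_rot":[0,0,0],"jaw":-0.43},{"dp":[6.9,4.4,0],"delta_rot":[0,0,0],"jaw":-0.43},{"dp":[6.9,6,0],"delta_rot":[0,0,0],"jaw":-0.43},{"dp":[6.9,8,0],"delta_rot":[0,0,0],"jaw":-0.43},{"dp":[7,10,0.1],"delta_rot":[0,0,0],"jaw":-0.43},{"dp":[7,12,0.2],"delta_rot":[0,0,0],"jaw":-0.43},{"dp":[7,14,0.4],"delta_rot":[0,0,0],"jaw":-0.43},{"dp":[7,16,0.6],"delta_rot":[0,0,0],"jaw":-0.43},{"dp":[7,18,0.8],"delta_rot":[0,0,0],"jaw":-0.43},{"dp":[7,20,1.0],"delta_rot":[0,0,0],"jaw":-0.43},{"dp":[7,22,1.2],"delta_rot":[0,0,0],"jaw":-0.43},{"dp":[7,23.5,1.3],"delta_rot":[0,0,0],"jaw":-0.43},{"dp":[7,24.5,1.4],"delta_rot":[0,0,0],"jaw":-0.43},{"dp":[7,25,1.4],"delta_rot":[0,0,0],"jaw":-0.43}]'
python3 - <<'E'
from h import *
from station import bot
n="wrist"
c=bot.read_camera(n); cv2.imwrite(f"pics/{n}5.png",c["color"][...,::-1])
for nm in ("green","orange","pink"):
    for ce,s in blobs(c,*COL[nm],40,20000): print(n,nm,ce.round(0),onplane(c,ce,.022).round(3))
go([[.535,.26,.015]])
E
```

```text
clock: 8.6
tool_pos: [0.5262, 0.0839, 0.0152]
orientation: [0.001, 0.707, 0.001, 0.707]
contact_force: [0.9, 0.4, -0.2]
width: 0.0243
wrist green [324. 226.] [[0.525 0.108 0.022]]
t 8.65 pos [0.5261 0.0841 0.0151] F [0.6 0.3 0.3] w 0.0242
tool axes cols
 [[ 0.    -0.     1.   ]
 [ 0.003  1.     0.   ]
 [-1.     0.003  0.   ]]
drot [ 0.     0.    -0.003]
[0.535 0.26  0.015] dp cm [ 0.06 17.59  0.9 ]
```

View pics/wrist5.png

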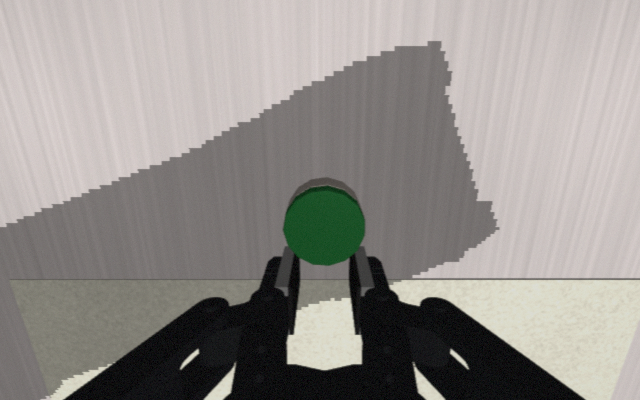

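G2 is cradled at (324,226). I'll continue into the bay.

```bash
python3 -m jog '[{"dp":[0,0.8,0],"delta_rot":[0,0,0],"jaw":-0.43},{"dp":[0,2.2,0.2],"delta_rot":[0,0,0],"jaw":-0.43},{"dp":[0,4,0.4],"delta_rot":[0,0,0],"jaw":-0.43},{"dp":[0,6,0.6],"delta_rot":[0,0,0],"jaw":-0.43},{"dp":[0,8,0.8],"delta_rot":[0,0,0],"jaw":-0.43},{"dp":[0,10,0.9],"delta_rot":[0,0,0],"jaw":-0.43},{"dp":[0,12,0.9],"delta_rot":[0,0,0],"jaw":-0.43},{"dp":[0,14,0.9],"delta_rot":[0,0,0],"jaw":-0.43},{"dp":[0,15.8,0.9],"delta_rot":[0,0,0],"jaw":-0.43},{"dp":[0,17,0.9],"delta_rot":[0,0,0],"jaw":-0.43},{"dp":[0,17.6,0.9],"delta_rot":[0,0,0],"jaw":-0.43},{"dp":[0,17.6,0.9],"delta_rot":[0,0,0],"jaw":-0.43}]'
python3 - <<'E'
from h import *
from station import bot
for n in ("wrist","top"):
  c=bot.read_camera(n); cv2.imwrite(f"pics/{n}6.png",c["color"][...,::-1])
  for nm in ("green","orange","pink"):
    for ce,s in blobs(c,*COL[nm],40,20000): print(n,nm,ce.round(0),onplane(c,ce,.022).round(3))
go([[.446,-.30,.085]])
E
```

```text
clock: 9.85
tool_pos: [0.5349, 0.261, 0.0156]
orientation: [0.001, 0.707, 0.002, 0.707]
contact_force: [-0.5, -0.4, 0.2]
width: 0.024
wrist green [323. 222.] [[0.533 0.287 0.022]]
wrist green [472. 222.] [[0.598 0.287 0.022]]
top green [395. 278.] [[ 0.446 -0.242  0.022]]
top green [607. 350.] [[ 0.304 -0.657  0.022]]
top orange [372. 182.] [[ 0.647 -0.202  0.022]]
top pink [286. 182.] [[ 0.647 -0.015  0.022]]
t 9.95 pos [0.5353 0.2592 0.0155] F [ 0.1 -0.4 -0.4] w 0.0243
tool axes cols
 [[ 0.     0.001  1.   ]
 [ 0.002  1.    -0.001]
 [-1.     0.002  0.   ]]
drot [-0.001  0.    -0.002]
[ 0.446 -0.3    0.085] dp cm [ -7.07 -55.91  -8.89]
```

View pics/wrist6.png

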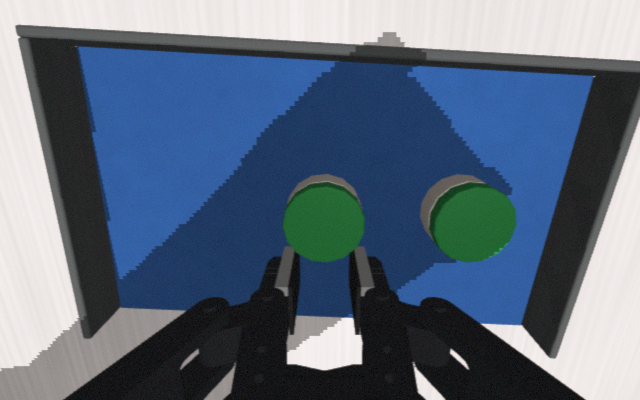

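G2 is at (0.533, 0.287) and G1 is undisturbed at (0.598, 0.287). Next is G3.

```bash
python3 -m jog '[{"dp":[0,-2,0],"delta_rot":[0,0,0],"jaw":-0.43},{"dp":[0,-5,0],"delta_rot":[0,0,0],"jaw":-0.43},{"dp":[-4,-7,0],"delta_rot":[0,0,0],"jaw":-0.43},{"dp":[-7,-10,0],"delta_rot":[0,0,0],"jaw":-0.43},{"dp":[-7,-14,-1],"delta_rot":[0,0,0],"jaw":-0.43},{"dp":[-7,-18,-2],"delta_rot":[0,0,0],"jaw":-0.43},{"dp":[-7,-22,-3],"delta_rot":[0,0,0],"jaw":-0.43},{"dp":[-7,-26,-4],"delta_rot":[0,0,0],"jaw":-0.43},{"dp":[-7,-30,-5],"delta_rot":[0,0,0],"jaw":-0.43},{"dp":[-7,-34,-6],"delta_rot":[0,0,0],"jaw":-0.43},{"dp":[-7,-38,-7],"delta_rot":[0,0,0],"jaw":-0.43},{"dp":[-7,-42,-8],"delta_rot":[0,0,0],"jaw":-0.43},{"dp":[-7,-46,-8.9],"delta_rot":[0,0,0],"jaw":-0.43},{"dp":[-7,-50,-8.9],"delta_rot":[0,0,0],"jaw":-0.43},{"dp":[-7,-54,-8.9],"delta_rot":[0,0,0],"jaw":-0.43},{"dp":[-7,-56,-8.9],"delta_rot":[0,0,0],"jaw":-0.43},{"dp":[-7,-56,-8.9],"delta_rot":[0,0,0],"jaw":-0.43}]'
python3 - <<'E'
from h import *
from station import bot
for n in ("wrist",):
  c=bot.read_camera(n); cv2.imwrite(f"pics/{n}7.png",c["color"][...,::-1])
  for nm in ("green","orange","pink"):
    for ce,s in blobs(c,*COL[nm],40,20000): print(n,nm,ce.round(0),onplane(c,ce,.022).round(3))
go([[.445,-.295,.015]])
E
```

```text
clock: 11.65
tool_pos: [0.4438, -0.3058, 0.0842]
orientation: [0.003, 0.707, -0.003, 0.707]
contact_force: [0.2, 0.0, 0.1]
width: 0.0244
wrist green [326. 120.] [[ 0.444 -0.243  0.022]]
t 11.7 pos [ 0.4445 -0.3032  0.0841] F [0.2 1.1 0.7] w 0.0242
tool axes cols
 [[-0.     0.005  1.   ]
 [ 0.002  1.    -0.005]
 [-1.     0.002 -0.   ]]
drot [-0.005 -0.    -0.002]
[ 0.445 -0.295  0.015] dp cm [6.91 0.81 0.05]
```

View pics/wrist7.png

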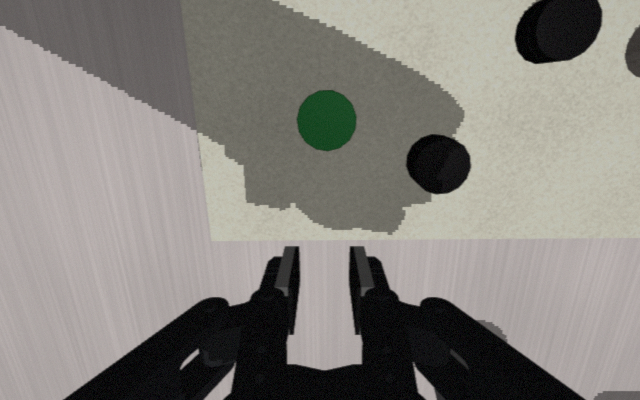

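```bash
python3 -m jog '[{"dp":[3.5,0.4,0],"delta_rot":[0,0,0],"jaw":-0.43},{"dp":[6.5,0.6,0],"delta_rot":[0,0,0],"jaw":-0.43},{"dp":[6.9,0.8,0],"delta_rot":[0,0,0],"jaw":-0.43},{"dp":[6.9,1.6,0],"delta_rot":[0,0,0],"jaw":-0.43},{"dp":[6.9,2.4,0],"delta_rot":[0,0,0],"jaw":-0.43},{"dp":[6.9,3.2,0],"delta_rot":[0,0,0],"jaw":-0.43},{"dp":[6.9,4.0,0],"delta_rot":[0,0,0],"jaw":-0.43},{"dp":[6.9,5,0],"delta_rot":[0,0,0],"jaw":-0.43},{"dp":[6.9,6.5,0],"delta_rot":[0,0,0],"jaw":-0.43},{"dp":[6.9,8.5,0.1],"delta_rot":[0,0,0],"jaw":-0.43},{"dp":[6.9,10.5,0.2],"delta_rot":[0,0,0],"jaw":-0.43},{"dp":[7,12.5,0.4],"delta_rot":[0,0,0],"jaw":-0.43},{"dp":[7,14.5,0.6],"delta_rot":[0,0,0],"jaw":-0.43},{"dp":[7,16.5,0.8],"delta_rot":[0,0,0],"jaw":-0.43},{"dp":[7,18.5,1.0],"delta_rot":[0,0,0],"jaw":-0.43},{"dp":[7,20.5,1.2],"delta_rot":[0,0,0],"jaw":-0.43},{"dp":[7,22.5,1.4],"delta_rot":[0,0,0],"jaw":-0.43},{"dp":[7,24,1.5],"delta_rot":[0,0,0],"jaw":-0.43},{"dp":[7,25,1.6],"delta_rot":[0,0,0],"jaw":-0.43},{"dp":[7,25.4,1.6],"delta_rot":[0,0,0],"jaw":-0.43}]'
python3 - <<'E'
from h import *
from station import bot
for n in ("wrist",):
  c=bot.read_camera(n); cv2.imwrite(f"pics/{n}8.png",c["color"][...,::-1])
  for nm in ("green","orange","pink"):
    for ce,s in blobs(c,*COL[nm],40,20000): print(n,nm,ce.round(0),onplane(c,ce,.022).round(3))
go([[.472,.26,.015]])
E
```

```text
clock: 13.7
tool_pos: [0.4617, -0.0476, 0.0146]
orientation: [0.002, 0.707, -0.001, 0.707]
contact_force: [0.7, -0.5, 0.4]
width: 0.0243
wrist green [324. 227.] [[ 0.461 -0.023  0.022]]
t 13.75 pos [ 0.4618 -0.0478  0.0146] F [-0.3  0.2  0.6] w 0.0245
tool axes cols
 [[-0.     0.004  1.   ]
 [ 0.002  1.    -0.004]
 [-1.     0.002 -0.   ]]
drot [-0.004 -0.    -0.002]
[0.472 0.26  0.015] dp cm [2.000e-02 3.078e+01 9.100e-01]
```

```bash
python3 -m jog '[{"dp":[0,0.8,0],"delta_rot":[0,0,0],"jaw":-0.43},{"dp":[0,2.2,0.1],"delta_rot":[0,0,0],"jaw":-0.43},{"dp":[0,4,0.2],"delta_rot":[0,0,0],"jaw":-0.43},{"dp":[0,6,0.4],"delta_rot":[0,0,0],"jaw":-0.43},{"dp":[0,8,0.6],"delta_rot":[0,0,0],"jaw":-0.43},{"dp":[0,10,0.8],"delta_rot":[0,0,0],"jaw":-0.43},{"dp":[0,12,0.9],"delta_rot":[0,0,0],"jaw":-0.43},{"dp":[0,14,0.9],"delta_rot":[0,0,0],"jaw":-0.43},{"dp":[0,16,0.9],"delta_rot":[0,0,0],"jaw":-0.43},{"dp":[0,18,0.9],"delta_rot":[0,0,0],"jaw":-0.43},{"dp":[0,20,0.9],"delta_rot":[0,0,0],"jaw":-0.43},{"dp":[0,22,0.9],"delta_rot":[0,0,0],"jaw":-0.43},{"dp":[0,24,0.9],"delta_rot":[0,0,0],"jaw":-0.43},{"dp":[0,26,0.9],"delta_rot":[0,0,0],"jaw":-0.43},{"dp":[0,28,0.9],"delta_rot":[0,0,0],"jaw":-0.43},{"dp":[0,29.5,0.9],"delta_rot":[0,0,0],"jaw":-0.43},{"dp":[0,30.4,0.9],"delta_rot":[0,0,0],"jaw":-0.43},{"dp":[0,30.8,0.9],"delta_rot":[0,0,0],"jaw":-0.43},{"dp":[0,30.8,0.9],"delta_rot":[0,0,0],"jaw":-0.43}]'
python3 - <<'E'
from h import *
from station import bot
for n in ("wrist",):
  c=bot.read_camera(n); cv2.imwrite(f"pics/{n}9.png",c["color"][...,::-1])
  for nm in ("green","orange","pink"):
    for ce,s in blobs(c,*COL[nm],40,20000): print(n,nm,ce.round(0),onplane(c,ce,.022).round(3))
go([[.472,.26,.015]])
E
```

```text
clock: 15.65
tool_pos: [0.4719, 0.2602, 0.0151]
orientation: [0.002, 0.707, -0.001, 0.707]
contact_force: [0.7, -0.3, -0.2]
width: 0.0244
wrist green [468. 220.] [[0.533 0.287 0.022]]
wrist green [608. 220.] [[0.593 0.287 0.022]]
wrist green [324. 224.] [[0.471 0.286 0.022]]
t 15.7 pos [0.472  0.2596 0.0151] F [ 0.9 -0.9 -0.4] w 0.0244
tool axes cols
 [[-0.     0.004  1.   ]
 [ 0.001  1.    -0.004]
 [-1.     0.001 -0.   ]]
drot [-0.004 -0.    -0.001]
[0.472 0.26  0.015] dp cm [0.01 0.04 0.  ]
```

View pics/wrist9.png

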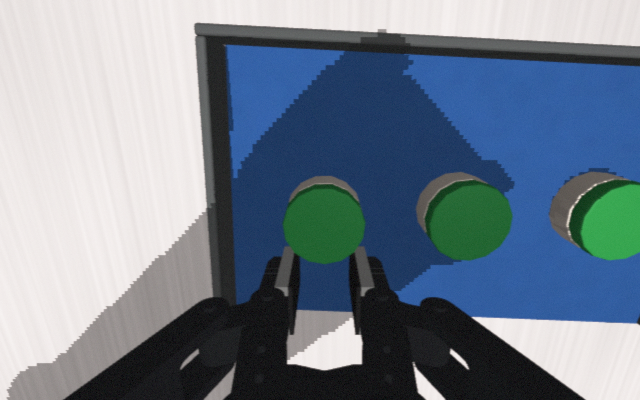

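All three stand in the bay. I'll retreat straight back and up, clear of the view, and check.

```bash
python3 -m jog '[{"dp":[0,-2,0],"delta_rot":[0,0,0],"jaw":-0.43},{"dp":[0,-5,0],"delta_rot":[0,0,0],"jaw":-0.43},{"dp":[-4,-7,0],"delta_rot":[0,0,0],"jaw":-0.43},{"dp":[-8,-10,0],"delta_rot":[0,0,0],"jaw":-0.43},{"dp":[-12,-14,0],"delta_rot":[0,0,0],"jaw":-0.43},{"dp":[-15,-18,0],"delta_rot":[0,0,0],"jaw":-0.43},{"dp":[-15,-22,0],"delta_rot":[0,0,0],"jaw":-0.43},{"dp":[-15,-26,0],"delta_rot":[0,0,0],"jaw":-0.43},{"dp":[-15,-30,0],"delta_rot":[0,0,0],"jaw":-0.43},{"dp":[-15,-34,0],"delta_rot":[0,0,0],"jaw":-0.43},{"dp":[-15,-38,0],"delta_rot":[0,0,0],"jaw":-0.43},{"dp":[-15,-42,0],"delta_rot":[0,0,0],"jaw":-0.43},{"dp":[-15,-46,0],"delta_rot":[0,0,0],"jaw":-0.43},{"dp":[-15,-46,0],"delta_rot":[0,0,0],"jaw":-0.43},{"dp":[-15,-46,0],"delta_rot":[0,0,0],"jaw":-0.43}]'
python3 - <<'E'
from h import *
from station import bot
C={}
for n in ("top","scene"):
  C[n]=c=bot.read_camera(n); cv2.imwrite(f"pics/{n}10.png",c["color"][...,::-1])
  for nm in ("green","orange","pink"):
    for ce,s in blobs(c,*COL[nm],40,2000): 
      p=onplane(c,ce,.022)[0]; a=np.array([.5375,.2895]); X=np.array([.043,.999]);Y=np.array([-.999,.043])
      print(n,nm,ce.round(0),p.round(3),"bay",((p[:2]-a)@X).round(3),((p[:2]-a)@Y).round(3))
E
```

```text
clock: 17.2
tool_pos: [0.4691, -0.2022, 0.1641]
orientation: [0.003, 0.707, -0.002, 0.707]
contact_force: [0.9, 1.6, -0.1]
width: 0.0245
top green [144. 204.] [0.599 0.285 0.022] bay -0.002 -0.062
top green [141. 235.] [0.534 0.285 0.022] bay -0.004 0.003
top green [139. 265.] [0.472 0.284 0.022] bay -0.008 0.065
top orange [372. 182.] [ 0.647 -0.202  0.022] bay -0.486 -0.13
top orange [ 38. 321.] [0.362 0.474 0.022] bay 0.176 0.183
top pink [286. 183.] [ 0.647 -0.015  0.022] bay -0.3 -0.122
scene green [146.  96.] [ 0.276 -0.653  0.022] bay -0.952 0.221
scene green [468. 166.] [0.472 0.286 0.022] bay -0.006 0.066
scene green [471. 186.] [0.534 0.287 0.022] bay -0.002 0.003
scene green [473. 207.] [0.599 0.287 0.022] bay 0.0 -0.062
scene orange [281. 213.] [ 0.647 -0.2    0.022] bay -0.484 -0.131
scene pink [354. 217.] [ 0.647 -0.013  0.022] bay -0.298 -0.123
```

View pics/top10.png

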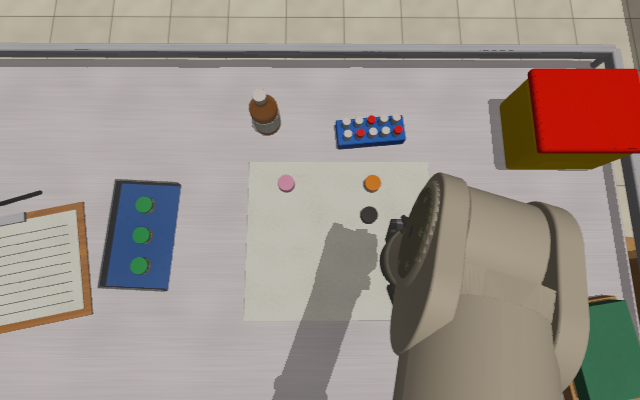

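View pics/scene10.png

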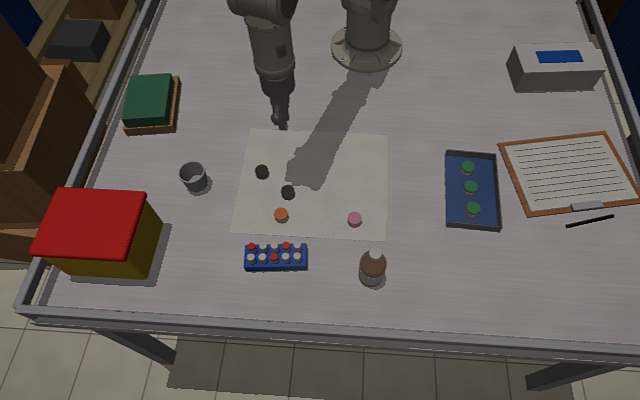

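Both views show the three green pots upright and well inside the bay: top view (144,204), (141,235), (139,265). The orange pot, bottle, beaker, rack and decoys look unmoved, and the arm is clear. I'm handing the job in.

```bash
python3 -c "
from station import bot
print(bot.job_done())"
```

```text
the job is handed in; nothing more can be done
None
```

All three green-lidded pots are in the collecting bay, and I handed the job in at about 17 s. I pushed them one at a time with both fingertips, set about 24 mm apart, behind each pot. Nothing was pinched or lifted.

**Pots in the bay:** The top and scene cameras agree within about 2 mm, and both show the pots upright. The bay's centre and turn come from the top view.

| Pot | x in bay frame | y in bay frame |
|---|---|---|
| green_pot_1 (nearest +x start) | about 0.00 m | -0.062 m |
| green_pot_2 (middle) | about 0.00 m | +0.003 m |
| green_pot_3 (last pushed) | -0.007 m | +0.065 m |

I numbered the pots in the order I pushed them; they look alike.

**Everything else:** The orange pot measures the same as at the start, within 1–2 mm, and so does the pink decoy. I checked the bottle, beaker, rack and black decoys by eye only; they look unmoved. In the last top view the arm hid one black decoy and the scene view showed it. The arm was clear of everything when I handed in.

**Force:** Readings at the end of each move stayed below about 2 N. I did not log the peak force during the pushes. No check failed or disagreed.

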